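# Hold the tall fuel filter level over the light panel

### The job

Three inline fuel filters stand in the cells of a small cardboard holder: draw the tall one straight up until it is well clear of the holder, then lay it over until it is level and hold it, still and level, over the middle of the flat light panel, with its centre 15 to 30 cm above the panel, so that it can be looked through. Its shell is thin, so grip it gently, with no more than about 15 N, and leave everything else where it is. The job finishes while you are still holding the filter up: do not put it down or let go.

Things in the scene. Friction and masses are not known exactly. Their poses are not given: they have to be found in the camera images.
- tall_filter_center (a point): centre of the tall fuel filter, the one to take: a pale round canister (clear shell, paper element) 40 mm in diameter, 110 mm long, with a white spigot at each end, 13 mm in diameter and 18 mm long; 146 mm over all, 75 to 155 g. z: its long axis, up at the start. In the holder its centre is 79 mm, the canister's top 134 mm, the spigot's top 152 mm above the table. Bears 15 N per finger.
- short_filter_a_center (a point): centre of a short fuel filter, same diameter and kind, canister only 50 mm long (86 mm over all), in another cell of the holder: top of the canister 74 mm, top of the spigot 92 mm above the table. Stays where it is.
- short_filter_b_center (a point): centre of the other short fuel filter, the same as the first. Stays where it is.
- holder: cardboard holder fixed to the table, 60 (x) by 186 (y) by 64 mm high, origin in the middle of its underside; three cells 46 mm wide, open at the top, in a row along y at 58 mm pitch, the middle one at the origin. Filters stand loosely in the cells (3 mm of room all round), their canisters' ends on ledges 24 mm above the table. Any filter may be in any cell.
- panel_top (a point): middle of the upper face of the light panel: a flat aluminium slab with a white top, 140 mm (x) by 180 mm (y) by 12 mm, fixed to the table; its face is 12 mm above the table. Holder and panel can change sides.
- oil_filter: bystander: upright white steel oil filter can, 75 mm in diameter, 90 mm high; origin under its centre
- bearing: bystander: steel ring lying flat, 60 mm in diameter, 16 mm high; origin under its centre
- carton: bystander: small closed cardboard box 60 x 90 x 45 mm; origin under its centre
- tape_roll: bystander: empty tape core lying flat, 90 mm in diameter, 24 mm high; origin under its centre
- screwdriver_grip (a point): bystander: screwdriver lying on the table; this point is in its handle
Things that resemble listed ones, but are neither listed nor needed, are in the scene too. Leave any black or pink look-alike of the part that bears tall_filter_center alone.

How it is judged:
By the outcome, as a careful person would: the job done as asked, in the order asked, and still so for the second after the job is handed in, while the arm keeps its last pose, push and grip.
It also fails if it takes over 42 s, if anything falls off the work surface, if the arm or the gripper's body presses on something with over 40 N, if the wrist force passes 120 N, or if a joint passes its speed limit or range.

### The arm

A 7-joint arm with a two-finger parallel gripper is mounted at the origin on the work surface. World frame = base frame: x ahead of the robot, y to its left, z up, the work surface at z = 0. Lengths are in m, angles in degrees, forces in N, time in s.
With the tool pointing down it reaches from about 0.375 to 0.925 m from the base axis. Payload 3.1 kg.
Tool frame: the origin (TCP) lies midway between the tips of the shut fingers; the grasp point (between the pads) lies 19 mm behind it; z points along the fingers, y is the direction in which the jaws open and shut (so a half turn about z gives the same grasp; the last joint's range is limited). The gripper opens to 85 mm and grips with 20 to 120 N. Pads are 22 mm wide; open, the fingers measure 114 mm over their backs; the gripper's body (76 mm by 85 mm) begins 54 mm behind the grasp point. The pads swing forward as they close: fully open they stand 13 mm farther back than shut.
Start: joints at [-5.604, 21.939, 2.515, 91.553, -1.026, 66.532, -2.859], TCP at [0.65, 0, 0.231] pointing down, gripper open.
Joint ranges: [-149.38, 149.38], [-23.57, 123.04], [-84.95, 90], [0, 143.3], [-89.99, 269.99], [3.08, 112.72], [-163.45, 163.45]. Speed limits (degrees/s): [159.86, 159.86, 180, 180, 180, 180, 180].

### API

Orientations are given as [roll, pitch, yaw] about the fixed x, y, z axes, in that order (R = Rz(yaw) Ry(pitch) Rx(roll)).
In Python, from plant import robot, kin, viewer, current_t, current_q, current_dq, current_joint_torque, current_tool_pos, current_tool_rot, current_force, current_moment, current_width gives the robot as it stands. Calls block until the motion is done:
- robot.move_ptp(position, orientation): joint-space move of the TCP to a pose.
- robot.move_straight(position, frame=None, velocity=0.15, until_force=None): straight line of the TCP; frame=None keeps the orientation; velocity is the mean speed in m/s. With until_force (N) it stops when the force on the tool has changed by that much, and returns True; else False.
- robot.movej(angles): joint-space move.
- robot.grip(opening, grip_force=None): opening from 0.0 (shut) to 1.0 (fully open); grip_force is the grip in N (None keeps the last); returns when the fingers have stopped.
- robot.wait(seconds).
- kin.inverse_kinematics(position, orientation): joint angles nearest the present ones, or None.
- viewer.grab_frame(name): name is "scene" or "side" or "wrist"; returns a dict with "color" (420x560x3 uint8, red, green, blue), "vertical_fov" (degrees; the focal length in pixels is half the picture's height over the tangent of half this angle, whatever the lens; pixels are square), "cx", "cy" (the principal point, pixels), "k1" (the pictures are not rectified: a ray, as slopes to the right and down, at radius r is drawn at 1 + k1 r^2 times it, then the intrinsics apply), "origin" and "orientation" of the camera in the world. Camera axes: x right, y down, z forward; pixel columns grow to the right and rows downward; lengths in m; the calibration is good to about 2 mm. A picture is of the moment at which its call begins. There is no depth.
A pose or a line that the arm cannot do raises robot.IKError and nothing moves.
- robot.hand_in(): hands the job in, once; it reports no verdict.
Trained networks look in a picture, given as the dict that the camera call returned (one of the last four; its "shot" number tells which), for a name from the list of things; names that differ only in an ending like _2 or _b are one class to them, and where a whole thing is asked for, a point or a joint stands for the part that bears it (a point fixed in the world has none). Each returns a list of dicts, best first, with "confidence" (0 to 1); they miss things now and then, are a little off and sometimes report something else, mostly with a low value. They report only what shows in the picture. A call takes as long as a camera call. They do not tell look-alikes from the thing itself.
- viewer.search_frame(picture, thing): "box" ([left, top, right, bottom] in pixels, round what is visible of it).
- viewer.outline_of(picture, thing): "pixels" (420x560 bool, what is visible of it) and "box" ([left, top, right, bottom] in pixels, round what is visible of it).
Readings, each from a call of its own:
- current_t(): time.
- current_q(): joint angles.
- current_dq(): joint speeds.
- current_joint_torque(): joint torques, N m.
- current_tool_pos(): TCP position.
- current_tool_rot(): TCP orientation.
- current_force(): force on the tool from outside, world axes, zero at the start.
- current_moment(): the same for the moment, N m.
- current_width(): opening from 0.0 (shut) to 1.0 (fully open).
Only numpy, scipy, OpenCV 4.12 (cv2) and the standard library are available. Lean on these libraries where they do the work, as an engineer would, in place of code of your own. Each camera call takes 0.05 s, during which the arm holds its last target.

## Working session

There is one attempt and no reset: what is moved stays moved. The work goes in short steps, each a Python script; the robot and the scene stay as the last script left them, time stands still between calls to the robot, and variables do not carry over. Pictures are saved under pics/ and viewed, and the job is handed in when it is done.

```bash
ls; mkdir -p pics; cat > h.py <<'E'
import numpy as np, cv2
from scipy.spatial.transform import Rotation as R
from plant import robot, kin, viewer, current_t, current_q, current_tool_pos, current_tool_rot, current_force, current_moment, current_width
def save(p,n): cv2.imwrite('pics/'+n+'.png', cv2.cvtColor(p['color'],cv2.COLOR_RGB2BGR))
def rot(o):
    o=np.array(o,float)
    return o if o.shape==(3,3) else (R.from_euler('xyz',o,degrees=True).as_matrix() if o.size==3 else R.from_quat(o).as_matrix())
def cam(p):
    f=p['color'].shape[0]/2/np.tan(np.radians(p['vertical_fov'])/2)
    return f,np.array([[f,0,p['cx']],[0,f,p['cy']],[0,0,1]]),np.array([p['k1'],0,0,0.])
def ray(p,uv):
    f,K,d=cam(p); s=cv2.undistortPoints(np.array([[uv]],float),K,d)[0,0]
    return np.array(p['origin']), rot(p['orientation'])@np.array([s[0],s[1],1])
def at_z(p,uv,z):
    o,d=ray(p,uv); return o+d*(z-o[2])/d[2]
def proj(p,X):
    f,K,d=cam(p); c=rot(p['orientation']).T@(np.atleast_2d(X)-p['origin']).T
    return cv2.projectPoints(c.T.copy(),np.zeros(3),np.zeros(3),K,d)[0][:,0]
E
python3 - <<'E'
from h import *
for n in ['scene','side','wrist']:
    p=viewer.grab_frame(n); save(p,n+'0')
    print(n,{k:v for k,v in p.items() if k!='color'})
    for t in ['tall_filter_center','short_filter_a_center','holder','panel_top','oil_filter']:
        try: print(t,[(np.round(r['box']).tolist(),round(r['confidence'],2)) for r in viewer.search_frame(p,t)])
        except Exception as e: print(t,e)
print(current_t(),current_tool_rot())
E
```

```text
pics
scene {'vertical_fov': 42.599200384682106, 'cx': 274.20459524509124, 'cy': 206.31363910278841, 'k1': -0.1519733398751311, 'origin': array([ 1.48634231, -0.01927724,  1.28871984]), 'orientation': array([-143.29698949,   -0.96615164,   92.79101613]), 'shot': 1}
tall_filter_center [([385.0, 155.0, 404.0, 190.0], 0.86), ([379.0, 216.0, 400.0, 250.0], 0.85), ([417.0, 190.0, 439.0, 222.0], 0.81), ([384.0, 184.0, 407.0, 209.0], 0.8)]
short_filter_a_center [([352.0, 198.0, 363.0, 213.0], 0.69)]
holder [([336.0, 195.0, 408.0, 228.0], 0.92)]
panel_top [([276.0, 218.0, 302.0, 252.0], 0.75), ([191.0, 174.0, 260.0, 219.0], 0.58)]
oil_filter [([274.0, 217.0, 302.0, 252.0], 0.58)]
side {'vertical_fov': 42.019418059481495, 'cx': 284.1226816503845, 'cy': 210.32311283680684, 'k1': -0.11276127545976836, 'origin': array([-0.20213165,  0.7464645 ,  1.05530472]), 'orientation': array([-131.96505658,   -0.18227579, -134.51429101]), 'shot': 2}
tall_filter_center [([170.0, 230.0, 190.0, 275.0], 0.98), ([215.0, 286.0, 236.0, 337.0], 0.94), ([153.0, 276.0, 176.0, 325.0], 0.58), ([185.0, 258.0, 211.0, 294.0], 0.57)]
short_filter_a_center [([224.0, 246.0, 241.0, 264.0], 0.57)]
holder [([180.0, 244.0, 252.0, 315.0], 0.91)]
panel_top [([314.0, 188.0, 389.0, 241.0], 0.59)]
oil_filter [([314.0, 191.0, 388.0, 241.0], 0.69)]
wrist {'vertical_fov': 60.796557856259604, 'cx': 285.51335737440513, 'cy': 209.95959418363068, 'k1': 0.013555980574909176, 'origin': array([0.65016532, 0.07574218, 0.37314021]), 'orientation': array([ 1.62625344e+02,  5.22890326e-03, -3.15420733e-02]), 'shot': 3}
tall_filter_center [([250.0, 142.0, 338.0, 238.0], 0.69)]
short_filter_a_center []
holder [([127.0, 0.0, 217.0, 21.0], 0.8)]
panel_top [([83.0, 261.0, 208.0, 402.0], 0.74)]
oil_filter [([251.0, 142.0, 341.0, 236.0], 0.94)]
0.9 [-1.79999199e+02 -1.42641572e-03  8.99995664e+01]
```

View pics/scene0.png

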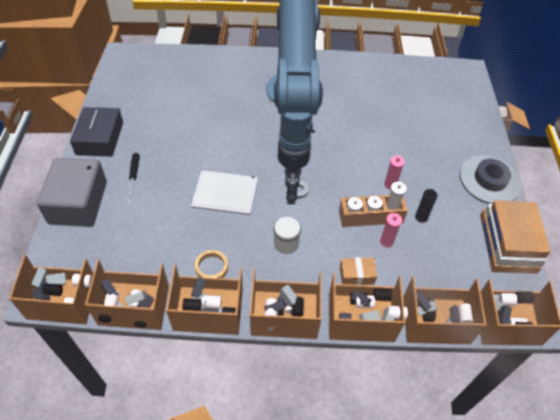

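View pics/side0.png

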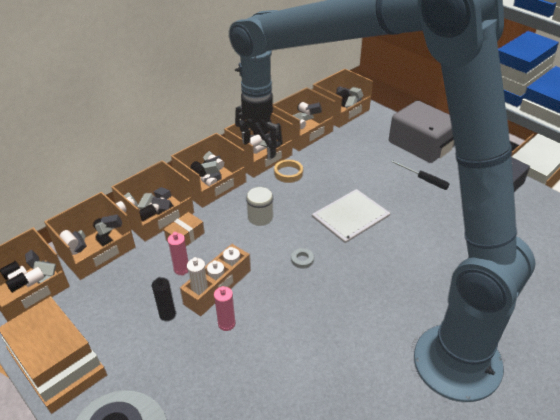

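View pics/wrist0.png

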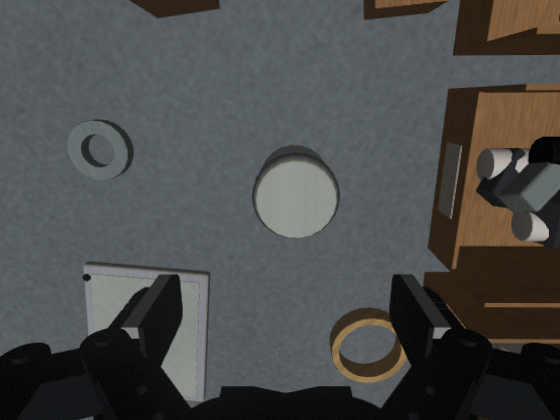

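```bash
cd pics; python3 -c "
import cv2
a=cv2.imread('scene0.png')[140:270,320:460];cv2.imwrite('sc.png',cv2.resize(a,None,fx=5,fy=4.6,interpolation=cv2.INTER_CUBIC)[:600])
a=cv2.imread('side0.png')[215:345,140:280];cv2.imwrite('si.png',cv2.resize(a,None,fx=5,fy=4.6,interpolation=cv2.INTER_CUBIC)[:600])"
```

```text
(no output)
```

View pics/sc.png

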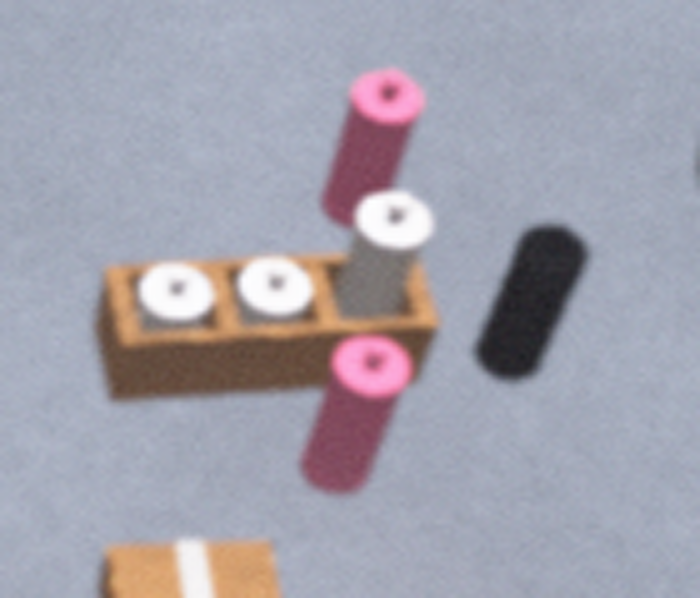

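View pics/si.png

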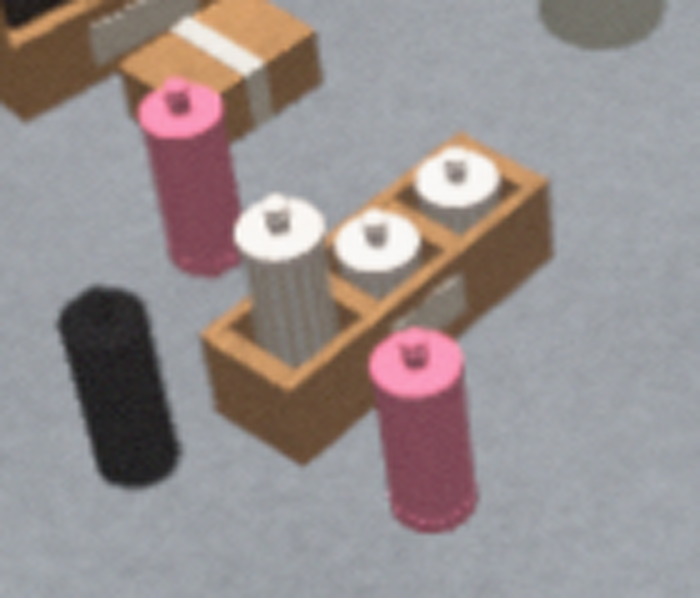

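```bash
python3 - <<'E'
from h import *
# grasp: filter centre 26mm beyond grasp => 7 mm beyond TCP along tool z
C=np.array([.485,-.193,.235])
q0=np.array(current_q()); print(q0.round(1))
qg=kin.inverse_kinematics([.5366,.3003,.085],[180,0,98.4]); print('grasp',qg)
qu=kin.inverse_kinematics([.5366,.3003,.30],[180,0,98.4]); print('up',qu)
for ang in range(-180,180,20):
  h=np.array([np.cos(np.radians(ang)),np.sin(np.radians(ang)),0])
  for name,y in (('V+',[0,0,1.]),('V-',[0,0,-1.]),('H+',np.cross([0,0,1],h)),('H-',-np.cross([0,0,1],h))):
    M=np.c_[np.cross(y,h),y,h]; e=R.from_matrix(M).as_euler('xyz',degrees=True)
    q=kin.inverse_kinematics((C-.007*h).tolist(),e.tolist())
    if q is not None: print(ang,name,np.round(q,0))
E
```

```text
[-5.6 21.9  2.5 91.6 -1.  66.5 -2.9]
grasp [-28.18194577  27.72849979  -6.08360621 102.50063304   3.69271899
  49.96258146 -27.54871228]
up [-27.88857396  15.56612257  -6.29896304  91.71597074   1.76603565
  72.81504804 -26.08019568]
-140 V+ [ -26.   57.   31.   86.   32.  112. -137.]
-140 V- [-46.  85.  75.  87.   4. 100.  75.]
-140 H+ [-31.  60.  40.  86.  27. 109. -42.]
-140 H- [-31.  60.  40.  86.  27. 109. 138.]
-120 V+ [ -30.   49.   24.   98.   45.  102. -143.]
-120 V- [-44.  57.  44.  99.  35.  93.  47.]
-120 H+ [-27.  48.  20.  98.  47. 104. -54.]
-120 H- [-14.  46.   3.  98.  53. 112. 120.]
-100 V+ [ -28.   40.   11.  112.   61.   97. -152.]
-100 V- [-20.  40.   3. 112.  64. 102.  26.]
-100 H+ [-33.  41.  18. 112.  59.  94. -60.]
-100 H- [-10.  40. -10. 111.  68. 108. 114.]
-80 V+ [ -14.   34.   -9.  126.   81.   99. -161.]
-80 V- [-26.  34.   4. 127.  77.  93.  20.]
-80 H+ [-37.  35.  16. 127.  74.  86. -69.]
-80 H- [ -2.  36. -22. 125.  85. 106. 109.]
-60 V+ [-93.  99.  76. 143.  -9.   9. -97.]
-60 V- [-30.  29.   7. 141.  95.  86.  10.]
-60 H+ [-33.  29.  10. 141.  95.  
[... 382 characters left out ...]
35.  13. 124. -89.  98.  69.]
60 V+ [ 38.  42.  17. 110. -76. 109. 155.]
60 V- [ 43.  41.  12. 110. -75. 107. -26.]
60 H+ [  40.   42.   15.  110.  -76.  108. -115.]
60 H- [ 50.  41.   2. 109. -71. 102.  62.]
80 V+ [ 93.  77. -72.  93. -14.  85. 108.]
80 V- [ 54.  48. -10.  95. -55. 107. -35.]
80 H+ [  54.   48.  -10.   95.  -55.  107. -125.]
80 H- [ 47.  47.  -0.  95. -59. 112.  58.]
100 V+ [ 80.  80. -72.  80. -10. 103. 106.]
100 V- [ 64.  59. -36.  81. -34. 111. -50.]
100 H+ [  63.   59.  -35.   81.  -34.  112. -139.]
100 H- [ 63.  59. -35.  81. -34. 112.  41.]<sys>:0: UserWarning: Gimbal lock detected. Setting third angle to zero since it is not possible to uniquely determine all angles.
```

```bash
python3 - <<'E'
from h import *
robot.move_ptp([.5366,.3003,.26],[180,0,98.4])
try: print(robot.grip(0.8,12))
except Exception as e: print('ERR',type(e),e)
print(current_width(),current_t(),current_tool_pos())
p=viewer.grab_frame('wrist'); save(p,'w1'); 
print(proj(p,[[.5366,.3003,.134],[.5366,.3003,.152],[.5366,.3003,.064]]).round(1), p['origin'],p['orientation'])
print([(np.round(r['box']),r['confidence']) for r in viewer.search_frame(p,'tall_filter_center')])
E
```

```text
False
0.7999206180243561 2.7417 [0.53727465 0.29911084 0.25982864]
[[284.9 198.4]
 [284.9 205.1]
 [285.  178.9]] [0.52645759 0.37408836 0.40164386] [1.62604731e+02 1.43567840e-02 8.24180206e+00]
[(array([262., 153., 315., 219.]), 0.89), (array([360., 185., 434., 262.]), 0.78), (array([131., 132., 213., 196.]), 0.61), (array([296.,  54., 351., 111.]), 0.59)]
```

View pics/w1.png

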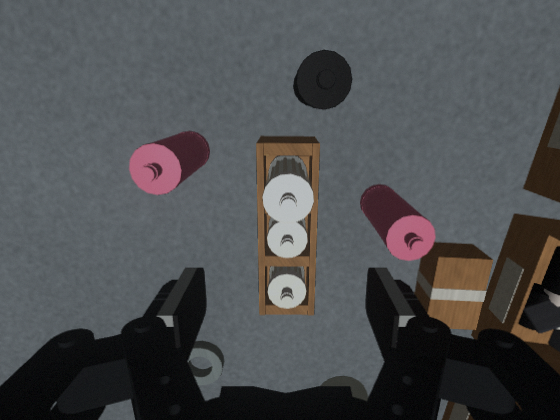

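```bash
python3 - <<'E'
from h import *
robot.move_ptp([.5385,.3003,.20],[180,0,98.4])
print(current_tool_pos())
print(robot.move_straight([.5385,.3003,.086],velocity=.08,until_force=8))
print(current_tool_pos(),current_force(),current_t())
for o in (.6,.54,.52,.50,.49,.48,.47,.46,.45):
    r=robot.grip(o,12); w=current_width(); print(o,r,round(w,4),np.round(current_force(),2),round(current_t(),2))
    if w-o>.01: break
print(current_tool_pos(),current_tool_rot())
p=viewer.grab_frame('wrist'); save(p,'w2')
E
```

```text
[0.53720219 0.29945218 0.19842835]
False
[0.53900823 0.30063477 0.08672206] [0.58929303 0.72401907 0.22059647] 4.7667
0.6 False 0.6009 [-0.38 -0.49 -0.42] 5.08
0.54 False 0.5399 [ 0.71  0.15 -0.26] 5.3
0.52 False 0.5202 [ 0.03  0.12 -0.  ] 5.52
0.5 False 0.4984 [-1.18 -0.14  0.06] 5.73
0.49 False 0.4905 [ 0.97 -0.05 -0.11] 5.95
0.48 False 0.481 [-0.77  0.42 -0.25] 6.17
0.47 False 0.469 [ 1.01 -0.2  -0.08] 6.38
0.46 False 0.4652 [ 0.67 -1.42 -0.12] 6.6
0.45 False 0.4616 [0.59 0.18 1.02] 6.82
[0.53878112 0.30038389 0.08614216] [ 1.79966053e+02 -8.10269378e-03  9.84005329e+01]
```

View pics/w2.png

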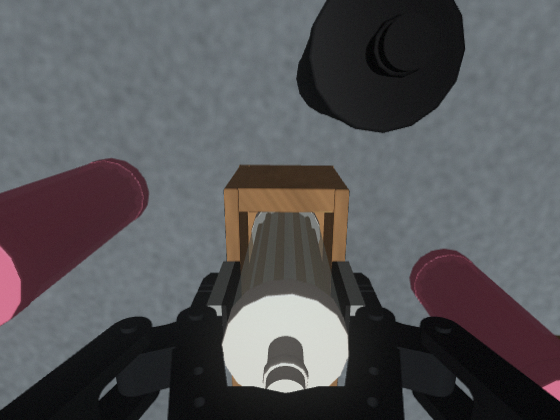

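```bash
cat >> h.py <<'E'
def F(n=12):
    a=[]
    for _ in range(n): robot.wait(.02); a.append(current_force())
    return np.mean(a,0).round(2)
E
python3 - <<'E'
from h import *
print(F(),current_width())
robot.grip(.44,12); print(current_width())
p=viewer.grab_frame('wrist'); save(p,'w3a')
t=current_tool_pos()
robot.move_straight([.5385,.3003,.106],velocity=.03)
print(F(),current_tool_pos(),current_width(),current_t())
p=viewer.grab_frame('wrist'); save(p,'w3')
a=cv2.imread('pics/w3a.png')[:,180:400];b=cv2.imread('pics/w3.png')[:,180:400]
cv2.imwrite('pics/w3c.png',np.hstack([a,b]))
E
```

```text
[0.96 0.1  0.33] 0.46663725393750555
0.46365308472086825
[-0.21 -0.2  -1.29] [0.5383218  0.30013083 0.10569498] 0.46230893516669114 8.35
```

View pics/w3c.png

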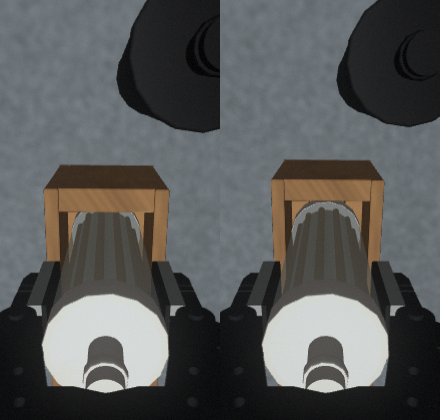

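```bash
python3 - <<'E'
from h import *
robot.move_straight([.5385,.3003,.30],velocity=.08)
print(F(),current_tool_pos(),current_width(),current_t())
h=np.array([0,-1,0.]);C=np.array([.485,-.195,.24])
p=viewer.grab_frame('wrist'); save(p,'w4'); s=viewer.grab_frame('side'); save(s,'s4')
cv2.imwrite('pics/c4.png',np.hstack([cv2.imread('pics/w4.png')[:,180:400],cv2.imread('pics/s4.png')]))
for z in (.35,.30,.24):
  print(kin.inverse_kinematics([.485,-.188,z],[-90,0,180]))
E
```

```text
[-0.13 -0.05 -1.59] [0.53843919 0.30023743 0.29980101] 0.4652688297753751 11.175
[-54.71931422  28.74120824  40.32843927 120.90852108  64.80508211
  86.89444072  40.00131182]
[-30.44934078  29.18126858  11.64819421 120.17115954  69.77764828
  95.73797092  31.13772919]
[-18.28060818  35.79756866  -2.25446344 119.09828354  72.1613837
  99.52893018  23.39255143]
```

View pics/c4.png

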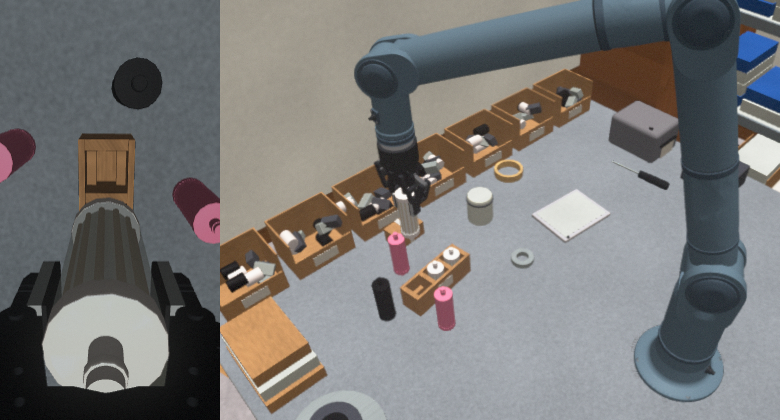

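```bash
python3 - <<'E'
from h import *
try:
    robot.move_straight([.485,-.188,.25],frame=[-90,0,180],velocity=.11)
except Exception as e: print('ERR',type(e),e)
print(F(),current_tool_pos(),current_tool_rot(),current_width(),current_t(),np.round(current_q(),1))
for n in ('wrist','side','scene'): save(viewer.grab_frame(n),n+'5')
cv2.imwrite('pics/c5.png',np.hstack([cv2.imread('pics/wrist5.png')[:,180:400],cv2.imread('pics/side5.png')]))
E
```

```text
[-0.1  -0.21 -1.46] [ 0.48505564 -0.18794545  0.25002724] [-9.00033988e+01  6.93463799e-03 -1.79995812e+02] 0.4610617666136132 16.1167 [-23.1  34.6   3.2 119.5  70.7  97.2  25. ]
```

View pics/c5.png

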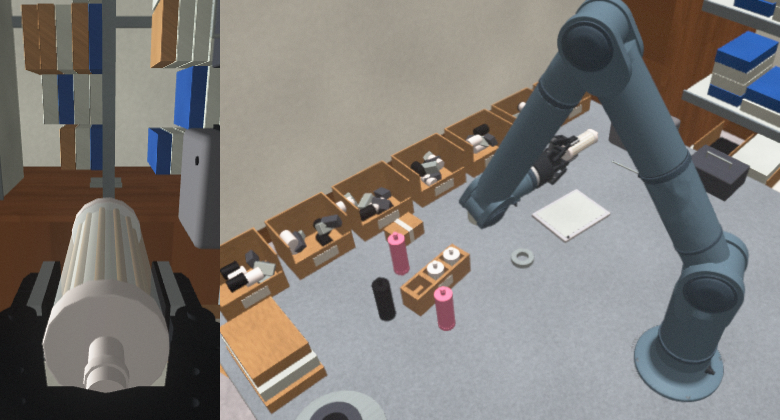

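View pics/scene5.png

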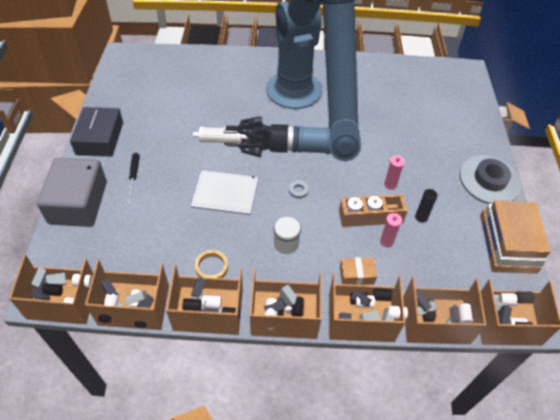

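```bash
python3 - <<'E'
from h import *
t=np.array(current_tool_pos())
pts=[t+[0,-.080,0],t+[0,-.062,0],t+[0,.048,0],[.485,-.195,.012]]
ims=[]
for n in ('side','scene','wrist'):
    p=viewer.grab_frame(n); u=proj(p,pts); print(n,u.round(1))
    im=cv2.cvtColor(p['color'],cv2.COLOR_RGB2BGR)
    c=u[1].round().astype(int); x0,y0=max(c[0]-45,0),max(c[1]-45,0)
    cr=cv2.resize(im[y0:y0+90,x0:x0+90],None,fx=4,fy=4)
    for k in u: cv2.circle(cr,tuple(int(v) for v in ((k-[x0,y0]+.5)*4)),3,(0,0,255),-1)
    if n!='wrist': ims.append(cr)
cv2.imwrite('pics/c6.png',np.hstack(ims)); print(current_width(),current_t(),current_tool_pos())
E
```

```text
side [[374.9 132.9]
 [370.6 135.6]
 [343.2 152.8]
 [349.6 212.9]]
scene [[193.2 134.4]
 [199.9 134.7]
 [240.7 136.4]
 [225.1 190.7]]
wrist [[284.3 220. ]
 [284.2 229.6]
 [283.1 352.7]
 [814.9 273.2]]
0.462594740916237 16.4167 [ 0.48500084 -0.18799572  0.24999517]
```

View pics/c6.png

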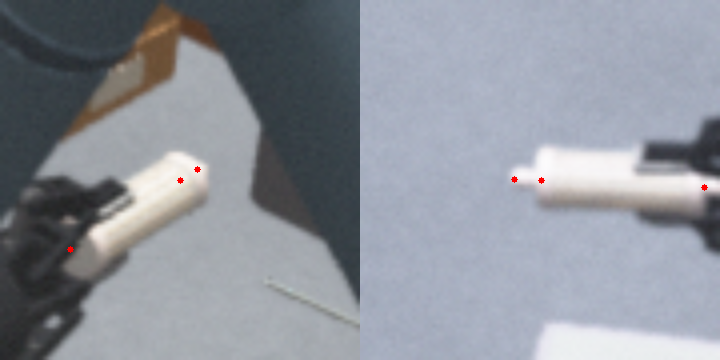

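```bash
python3 - <<'E'
from h import *
a=viewer.grab_frame('wrist')['color'].astype(int)[200:400,180:400]; robot.wait(1.0)
b=viewer.grab_frame('wrist')['color'].astype(int)[200:400,180:400]
print(np.abs(a-b).mean(),F(),current_tool_pos(),current_width(),current_t())
robot.hand_in()
E
```

```text
1.6669242424242425 [ 0.12  0.08 -1.48] [ 0.48500819 -0.18798317  0.25000045] 0.4630998715197845 17.7167
the job is handed in; nothing more can be done
```

The tall filter is drawn straight up out of the holder, laid level, and held still over the middle of the light panel. I handed the job in at 17.7 s with the gripper still holding it.

**Grip:** I closed the gripper in small steps to just past first contact and asked for 12 N. The actual pad force can't be measured. The gripper is listed as gripping from 20 N up, so staying under 15 N rests on that light closing, not on a reading.

**Last checks:**
- **Position:** the filter's centre is at about (0.485, -0.195, 0.25) m, roughly 24 cm above the panel face. The two cameras' estimates of the panel middle differed by up to about 1 cm in x, so I aimed at the mean.
- **Level:** the tool is level to within 0.01°. The filter's outline in the scene and side pictures matches a level filter to about 1–2°.
- **Holding still:** over the last second the gripper width, the carried weight (about 1.5 N) and the wrist picture stayed the same within noise, with no sign of slipping.
- **Everything else:** in the pictures taken after the move, the short filters, the pink and black look-alikes and the other items are where they were.

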